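# Find the rocking spice-pot cover and press it home

### The arm

A 6-joint arm with a two-finger parallel gripper is mounted at the origin on a cart in front of the work surface, level with it; the furniture and walls round the work are solid. World frame = base frame: x ahead of the robot, y to its left, z up, the work surface at z = 0. Lengths are in m, angles in rad, forces in N, time in s.
With the tool pointing down it reaches from about 0.35 to 0.8 m from the base axis. Payload 7.3 kg.
Tool frame: the origin (TCP) lies at the very end of the fingers, on their centre line; the grasp point (between the pads) lies 19 mm behind it; z points along the fingers, y is the direction in which the jaws open and shut (so a half turn about z gives the same grasp; the last joint's range is limited). The gripper opens to 85 mm and grips with 20 to 120 N. Pads are 22 mm wide; open, the fingers measure 114 mm over their backs; the gripper's body (76 mm by 85 mm) begins 54 mm behind the grasp point. The pads swing forward as they close: fully open they stand 13 mm farther back than shut.
Start: joints at [-1.444, 0.342, 1.524, -0, 1.275, -0.146], TCP at [0.141, -0.506, 0.231] pointing down, gripper open.
Joint ranges: [-2.53, 2.53], [-0.77, 2.02], [0.04, 2.7], [-1, 4.14], [0.28, 2.66], [-3.11, 3.11]. Speed limits (rad/s): [2.57, 2.57, 3.14, 3.14, 3.14, 3.14].

### API

Orientations are given as a 3x3 rotation matrix whose columns are the frame's x, y, z axes.
In Python, from cell import env gives the robot as it stands.
- The arm moves only by the tool send_rows, never from a script. Its argument "deltas" is a list of rows, each an object of numbers: "x", "y", "z": the shift along the tool's x, y, z in m; "wx", "wy", "wz": the turn, a rotation vector about the tool's x, y, z in degrees; "claw": the opening, from -1 (shut) to 1 (fully open). In form: [{"x": .., "y": .., "z": .., "wx": .., "wy": .., "wz": .., "claw": ..}, ...]. A call has 1 to 20 rows; each row shifts and turns the pose as measured when the row begins, along the tool's axes as they then stand; what a row does not reach is not made up. A row lasts 1/8 s, in which the tool goes at most 62.5 mm and 10.7 degrees, less where a joint would pass 70% of its speed; a pose out of reach is approached as far as the arm can. A call with a gripper value outside its range is refused whole. The fingers move at their own pace and stop on an object; "newtons" is the grip in N (left out, the last holds). Time passes only in rows, so rows that do not move let the fingers close. It gives the time, the measured TCP pose, the force and the opening at its end, in the units of the state.
- env.get_state(): the state, without advancing time (a new reading comes with each control period).
- env.camera(name): name is "scene" or "side" or "wrist"; returns (picture, depth): 420x560x3 uint8, red, green, blue; 420x560 float32, m along the optical axis (not along the pixel's ray), 0 where there is no reading.
- env.calibration(name): a dict with "camera_matrix" (3x3 intrinsics, pixels), "k1" (the pictures are not rectified: a ray, as slopes to the right and down, at radius r is drawn at 1 + k1 r^2 times it, then the intrinsics apply), "camera_from_world" (4x4, takes a point from world to camera coordinates). Camera axes: x right, y down, z forward; pixel columns grow to the right and rows downward; lengths in m; the calibration is good to about 2 mm. A picture is of the moment at which its call begins: read the wrist's pose just before it. calibration takes no time and is no camera call; for the wrist camera it gives the pose at the moment of the call.
- env.hand_in(): hands the job in, once; it reports no verdict.
Trained networks look in the newest picture that a camera, given by its name, has taken for a name from the list of things; names that differ only in an ending like _2 or _b are one class to them, and where a whole thing is asked for, a point or a joint stands for the part that bears it (a point fixed in the world has none). Each returns a list of dicts, best first, with "p" (0 to 1); they miss things now and then, are a little off and sometimes report something else, mostly with a low value. They report only what shows in the picture. A call takes as long as a camera call. They do not tell look-alikes from the thing itself.
- env.regions_of(camera, name): "mask" (420x560 bool, what is visible of it).
- env.tip_of(camera, name): "point" ([x, y, z] in m, in world coordinates, good to about 4 mm: a listed point, or the origin of a listed thing).
The state is a dict: "t": time; "joint_pos": joint angles; "dq": joint speeds; "joint_torque": joint torques, N m; "eef_pos": TCP position; "eef_rot": TCP orientation; "contact_force": force on the tool from outside, world axes, zero at the start; "moment": the same for the moment, N m; "opening": finger opening in m.
Only numpy, scipy, OpenCV 4.12 (cv2) and the standard library are available. Lean on these libraries where they do the work, as an engineer would, in place of code of your own. Each camera call takes 0.05 s, during which the arm holds its last target.

### The job

One of the four white covers in the wooden spice caddy is not pushed home. Press lightly with a fingertip near the edge of the covers, one after another, until you find the one that rocks, then press that one firmly in the middle until it has gone all the way down and sits level without rocking. Never press hard on a cover that is already home, do not lift or pull out any cover, and leave the things round about alone.

Things in the scene. Friction and masses are not known exactly. Their poses are not given: they have to be found in the camera images.
- caddy: Brown wooden spice caddy, a fixed block 208 x 208 x 60 mm with four round wells (88 mm across) in a 2 x 2 pattern, 100 mm from centre to centre. Origin: centre of its underside, on the worktop; z up, x and y along its sides; the wells' centres are at x, y = +-50 mm.
- cover_1_top (a point): Centre of the flat top of the near left cover, seen from the robot: round, white, 84 mm across, 20 mm thick, steel ring and disc on top; z is its upward axis. It lies loosely in its well (2 mm play). Its top stands 9 to 14 mm above the caddy's top, a little different for each cover. All four covers look alike; chance decides which is loose.
- cover_2_top (a point): Centre of the flat top of the near right cover, seen from the robot: round, white, 84 mm across, 20 mm thick, steel ring and disc on top; z is its upward axis. Any of the three sound covers lies on a springy rubber ring under its whole edge: pressed 30 mm from its centre it stays level within about 0.03 rad and pushes back about 2 N per mm.
- cover_3_top (a point): Centre of the flat top of the far left cover, seen from the robot: round, white, 84 mm across, 20 mm thick, steel ring and disc on top; z is its upward axis. The loose cover, whichever it is, stands level 4 mm above its hard seat on a stiff peg 18 mm across under its middle: pressed 30 mm from its centre it tips 0.08 to 0.13 rad at under 4 N, the pressed point going down about 3 mm to a hard stop, and falls back when let go.
- cover_4_top (a point): Centre of the flat top of the far right cover, seen from the robot: round, white, 84 mm across, 20 mm thick, steel ring and disc on top; z is its upward axis. The loose cover, whichever it is, goes straight down 4 mm onto its seat and stays there when pressed within 6 mm of its centre with 12 N or somewhat more.
- peg (a joint): How far the peg under the loose cover has been pushed in (m): 0 at the start, about 0.004 with that cover home on its seat. It stays where it is pushed. The reading does not tell which cover it is under.
- gasket_a (a joint): How far the rubber ring under one of the three sound covers (not told which) is squeezed (m): about 0.0006 under the cover's own weight, 0.5 mm more for each newton pressed on that cover; more than 0.006 (about 11 N of pressing) is too hard.
- gasket_b (a joint): How far the rubber ring under one of the three sound covers (not told which) is squeezed (m): about 0.0006 under the cover's own weight, 0.5 mm more for each newton pressed on that cover; more than 0.006 (about 11 N of pressing) is too hard.
- gasket_c (a joint): How far the rubber ring under one of the three sound covers (not told which) is squeezed (m): about 0.0006 under the cover's own weight, 0.5 mm more for each newton pressed on that cover; more than 0.006 (about 11 N of pressing) is too hard.
- cup: Small steel cup, mouth up, 70 mm across, 62 mm high, standing to the right of the caddy. Origin: centre of its underside. Leave it alone.
- garlic_bulb: Garlic bulb about 60 mm across, lying to the left of the caddy. Origin at its underside. Leave it alone.
- glass: Steel tumbler, 72 mm across, 95 mm high, behind the caddy. Origin: centre of its underside. Leave it alone.
- onion: Onion about 78 mm across and 85 mm high, behind the caddy on the left. Origin at its underside. Leave it alone.
Mind the look-alikes: they are no part of the job. What is shaped like the part that bears cover_2_top but pink or red is not meant.

How it is judged:
By the outcome, as a careful person would: the job done as asked, in the order asked, and still so for the second after the job is handed in, with the robot touching nothing.
It also fails if it takes over 54 s, if anything falls off the work surface, if the arm or the gripper's body presses on something with over 40 N, if the wrist force passes 120 N, or if a joint passes its speed limit or range.

## Working session

There is one attempt and no reset: what is moved stays moved. The work goes in short steps, Python scripts to look and compute and a tool call to move; the robot and the scene stay as the last step left them, time stands still between calls to the robot, and variables do not carry over. Pictures are saved under pics/ and viewed, and the job is handed in when it is done.

Besides the shell and the picture viewer there is one more tool, called after "Request:" as name(argument=value, ...) on one line, values as JSON. send_rows: Moves the arm, as the interface text tells. Its arguments: {"type":"object","properties":{"deltas":{"type":"array","items":{"type":"object","properties":{"x":{"type":"number"},"y":{"type":"number"},"z":{"type":"number"},"wx":{"type":"number"},"wy":{"type":"number"},"wz":{"type":"number"},"claw":{"type":"number"}}}},"newtons":{"type":"number"}},"required":["deltas"]}

```bash
mkdir -p pics; ls; python3 - <<'E'
from cell import env
import cv2,numpy as np
s=env.get_state(); print({k:np.round(v,4).tolist() for k,v in s.items()})
for n in ["scene","side"]:
    p,d=env.camera(n); cv2.imwrite(f"pics/{n}0.png",p[:,:,::-1])
    for t in ["cover_1_top","caddy"]:
        for r in env.tip_of(n,t): print(n,t,round(r["p"],2),np.round(r["point"],4))
    print(np.round(env.calibration(n)["camera_from_world"],3).tolist())
print(env.get_state()["t"])
E
```

```text
pics
{'t': 0.0, 'joint_pos': [-1.444, 0.3427, 1.525, -0.0, 1.2754, -0.146], 'dq': [-0.0014, 0.0021, 0.001, -0.0002, -0.0008, 0.0008], 'joint_torque': [-0.0003, -43.3682, -24.6014, -0.0002, 0.008, 0.0], 'eef_pos': [0.1414, -0.5052, 0.2306], 'eef_rot': [[0.963, 0.2695, -0.0002], [0.2695, -0.963, 0.0015], [0.0002, -0.0015, -1.0]], 'contact_force': [-0.3211, 0.2338, -0.2834], 'moment': [-0.0358, -0.0164, -0.0221], 'opening': 0.0854}
scene cover_1_top 0.76 [0.5087 0.1755 0.0726]
scene caddy 0.79 [ 0.5429  0.1198 -0.0033]
[[-0.672, -0.74, -0.022, 0.49], [-0.517, 0.49, -0.702, 0.326], [0.53, -0.46, -0.712, 0.763], [0.0, 0.0, 0.0, 1.0]]
side cover_1_top 0.78 [0.5039 0.1776 0.0686]
side caddy 0.93 [5.422e-01 1.169e-01 3.000e-04]
[[0.998, 0.064, 0.006, -0.596], [0.038, -0.511, -0.859, 0.087], [-0.052, 0.857, -0.513, 1.077], [0.0, 0.0, 0.0, 1.0]]
0.3
```

View pics/scene0.png

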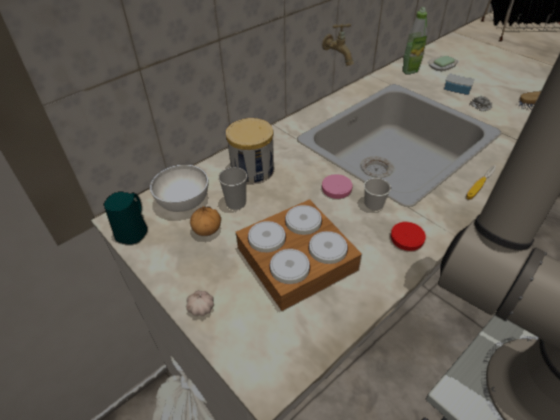

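View pics/side0.png

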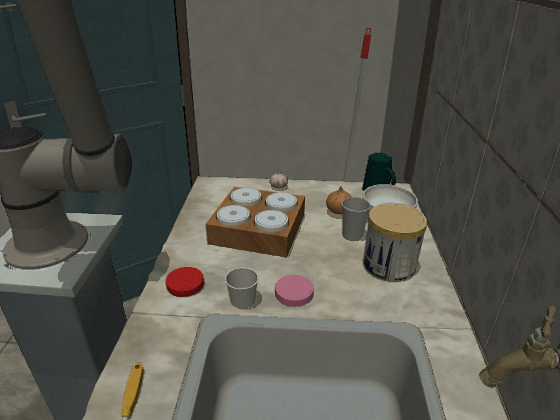

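Both views show four white covers in the brown caddy (scene pixels about 267,235 / 303,219 / 290,266 / 328,246). The pink and red discs lie off to the side. Next I measure the cover centres from depth.

```bash
cat > h.py <<'E'
from cell import env
import cv2,numpy as np
def cloud(n,pd=None):
    p,d=pd if pd is not None else env.camera(n); c=env.calibration(n); K=np.array(c["camera_matrix"]); T=np.array(c["camera_from_world"])
    v,u=np.mgrid[0:d.shape[0],0:d.shape[1]]
    # invert distortion
    xd=(u-K[0,2])/K[0,0]; yd=(v-K[1,2])/K[1,1]; x,y=xd.copy(),yd.copy()
    for _ in range(10):
        f=1+c["k1"]*(x*x+y*y); x=xd/f;y=yd/f
    P=np.stack([x*d,y*d,d],-1)
    return p,d,(P-T[:3,3])@T[:3,:3]
E
python3 - <<'E'
from h import *
for n in ["scene","side"]:
    p,d,W=cloud(n)
    hsv=cv2.cvtColor(p,cv2.COLOR_RGB2HSV)
    x,y,z=W[...,0],W[...,1],W[...,2]
    near=(d>0)&(np.hypot(x-.542,y-.118)<.16)
    wood=near&(hsv[...,1]>110)&(z>.052)&(z<.066)
    print(n,"wood z",np.median(z[wood]),wood.sum())
    q=W[near&(z>.052)&(z<.085)][:,:2]; r=cv2.minAreaRect((q*1000).astype(np.float32)); print("rect",r)
    m=near&(z>.063)&(z<.082)&(hsv[...,1]<90)
    N,l,st,ce=cv2.connectedComponentsWithStats(m.astype(np.uint8))
    for i in range(1,N):
        if st[i,4]>150:
            Q=W[l==i]; A=np.c_[Q[:,:2]-Q[:,:2].mean(0),np.ones(len(Q))]
            mx=(Q[:,:2].max(0)+Q[:,:2].min(0))/2
            (cx,cy),rad=cv2.minEnclosingCircle((Q[:,:2]*1000).astype(np.float32))
            print(i,st[i,4],ce[i].round(),"mean",Q.mean(0).round(4),"mid",mx.round(4),"circ",round(cx,1),round(cy,1),round(rad,1),"zmed",np.median(Q[:,2]).round(4),"slope",np.linalg.lstsq(A,Q[:,2],rcond=None)[0].round(3))
E
```

```text
scene wood z 0.058513215228928286 2499
rect ((544.1691284179688, 117.28999328613281), (209.8433074951172, 212.18521118164062), 78.68904113769531)
1 752 [303. 218.] mean [0.5805 0.0616 0.0697] mid [0.5831 0.059 ] circ 583.2 59.1 42.9 zmed 0.0699 slope [ 0.01  -0.014  0.07 ]
2 827 [266. 235.] mean [0.6002 0.159  0.0692] mid [0.6024 0.157 ] circ 603.0 157.6 43.1 zmed 0.0694 slope [ 0.011 -0.007  0.069]
3 889 [328. 246.] mean [0.483  0.0808 0.0686] mid [0.4856 0.0784] circ 484.7 77.3 43.9 zmed 0.0687 slope [ 0.011 -0.009  0.069]
4 1002 [289. 265.] mean [0.5025 0.1786 0.0693] mid [0.5046 0.1769] circ 504.8 175.6 43.2 zmed 0.0694 slope [ 0.012 -0.01   0.069]
side wood z 0.061240790231858654 1366
rect ((544.69921875, 116.2156982421875), (215.77784729003906, 210.12965393066406), 78.53760528564453)
2 952 [238. 206.] mean [0.4962 0.1125 0.0713] mid [0.496  0.1214] circ 499.5 122.1 91.0 zmed 0.0719 slope [-0.015  0.016  0.071]
3 1013 [275. 211.] mean [0.5936 0.0928 0.0717] mid [0.5942 0.1071] circ 583.4 107.2 92.8 zmed 0.0724 slope [-0.016  0.007  0.072]
```

Request:
send_rows(deltas=[{"x": 0.0417, "y": -0.044, "claw": -1}, {"x": 0.0417, "y": -0.044, "claw": -1}, {"x": 0.0417, "y": -0.044, "claw": -1}, {"x": 0.0417, "y": -0.044, "claw": -1}, {"x": 0.0417, "y": -0.044, "claw": -1}, {"x": 0.0417, "y": -0.044, "claw": -1}, {"x": 0.0417, "y": -0.044, "claw": -1}, {"x": 0.0417, "y": -0.044, "claw": -1}, {"x": 0.0417, "y": -0.044, "claw": -1}, {"x": 0.0417, "y": -0.044, "claw": -1}, {"wz": 10, "claw": -1}, {"wz": 10, "claw": -1}, {"wz": 6.9, "claw": -1}], newtons=40)

```text
validation failed for argument at $.de...
```

Request:
send_rows(deltas=[{"x": 0.0417, "y": -0.044, "z": 0.0, "wx": 0.0, "wy": 0.0, "wz": 0.0, "claw": -1.0}], newtons=40)

```text
t: 0.52
eef_pos: [0.169, -0.4536, 0.2306]
eef_rot: [[0.964, 0.266, -0.0], [0.266, -0.964, -0.001], [-0.0, 0.001, -1.0]]
contact_force: [1.4, 0.4, 0.2]
opening: 0.0699
```

Request:
send_rows(deltas=[{"x": 0.0417, "y": -0.044, "z": 0.0, "wx": 0.0, "wy": 0.0, "wz": 0.0, "claw": -1.0}, {"x": 0.0417, "y": -0.044, "z": 0.0, "wx": 0.0, "wy": 0.0, "wz": 0.0, "claw": -1.0}, {"x": 0.0417, "y": -0.044, "z": 0.0, "wx": 0.0, "wy": 0.0, "wz": 0.0, "claw": -1.0}, {"x": 0.0417, "y": -0.044, "z": 0.0, "wx": 0.0, "wy": 0.0, "wz": 0.0, "claw": -1.0}, {"x": 0.0417, "y": -0.044, "z": 0.0, "wx": 0.0, "wy": 0.0, "wz": 0.0, "claw": -1.0}, {"x": 0.0417, "y": -0.044, "z": 0.0, "wx": 0.0, "wy": 0.0, "wz": 0.0, "claw": -1.0}, {"x": 0.0417, "y": -0.044, "z": 0.0, "wx": 0.0, "wy": 0.0, "wz": 0.0, "claw": -1.0}, {"x": 0.0417, "y": -0.044, "z": 0.0, "wx": 0.0, "wy": 0.0, "wz": 0.0, "claw": -1.0}, {"x": 0.0417, "y": -0.044, "z": 0.0, "wx": 0.0, "wy": 0.0, "wz": 0.0, "claw": -1.0}, {"x": 0.0, "y": 0.0, "z": 0.0, "wx": 0.0, "wy": 0.0, "wz": 10.0, "claw": -1.0}, {"x": 0.0, "y": 0.0, "z": 0.0, "wx": 0.0, "wy": 0.0, "wz": 10.0, "claw": -1.0}, {"x": 0.0, "y": 0.0, "z": 0.0, "wx": 0.0, "wy": 0.0, "wz": 7.0, "claw": -1.0}], newtons=40)

```text
t: 2.02
eef_pos: [0.4341, 0.0473, 0.232]
eef_rot: [[0.978, -0.21, 0.009], [-0.21, -0.978, -0.004], [0.009, 0.002, -1.0]]
contact_force: [0.1, -0.6, 0.5]
opening: -0.0002
```

Request:
send_rows(deltas=[{"x": 0.01, "y": -0.04, "z": 0.0, "wx": 0.0, "wy": 0.0, "wz": 0.0, "claw": -1.0}, {"x": 0.0, "y": 0.0, "z": 0.05, "wx": 0.0, "wy": 0.0, "wz": 0.0, "claw": -1.0}, {"x": 0.0, "y": 0.0, "z": 0.05, "wx": 0.0, "wy": 0.0, "wz": 0.0, "claw": -1.0}, {"x": 0.0, "y": 0.0, "z": 0.04, "wx": 0.0, "wy": 0.0, "wz": 0.0, "claw": -1.0}, {"x": 0.0, "y": 0.0, "z": 0.0, "wx": 0.0, "wy": 0.0, "wz": 0.0, "claw": -1.0}])

```text
t: 2.65
eef_pos: [0.4563, 0.0853, 0.0902]
eef_rot: [[0.977, -0.211, 0.014], [-0.211, -0.977, -0.004], [0.015, 0.001, -1.0]]
contact_force: [-0.3, -0.1, -0.2]
opening: -0.0001
```

```bash
python3 - <<'E'
from h import *
for n in ["scene","side"]:
    p,d=env.camera(n); cv2.imwrite(f"pics/{n}1.png",p[130:300,150:390,::-1].repeat(2,0).repeat(2,1))
s=env.get_state();print(s["eef_pos"],s["eef_rot"],s["contact_force"],s["t"])
E
```

```text
[0.45871012 0.08530973 0.09301987] [[ 9.77158864e-01 -2.11470233e-01  2.09974844e-02]
 [-2.11435872e-01 -9.77384216e-01 -3.86863899e-03]
 [ 2.13407118e-02 -6.59346533e-04 -9.99772044e-01]] [0.27573057 0.08756112 0.48014239] 2.75
```

View pics/scene1.png

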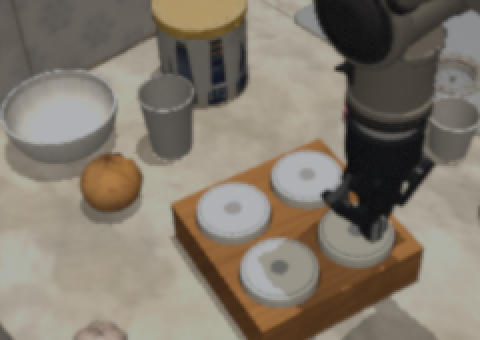

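View pics/side1.png

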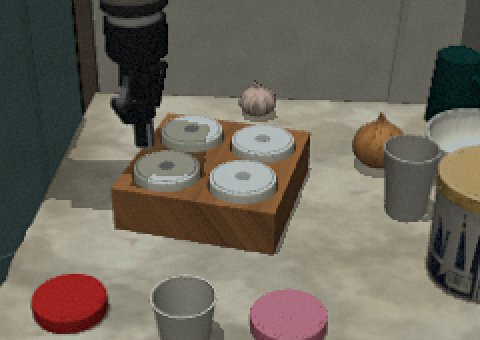

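Request:
send_rows(deltas=[{"x": -0.0055, "y": 0.0, "z": 0.0, "wx": 0.0, "wy": -1.2, "wz": 0.0, "claw": -1.0}, {"x": 0.0, "y": 0.0, "z": 0.0, "wx": 0.0, "wy": 0.0, "wz": 0.0, "claw": -1.0}])

```text
t: 3.0
eef_pos: [0.455, 0.0866, 0.0961]
eef_rot: [[0.977, -0.211, 0.005], [-0.212, -0.977, 0.001], [0.005, -0.002, -1.0]]
contact_force: [0.1, 0.1, 0.7]
opening: -0.0001
```

Request:
send_rows(deltas=[{"x": 0.0, "y": 0.0, "z": 0.0, "wx": 0.0, "wy": 0.0, "wz": 0.0, "claw": -1.0}, {"x": 0.0, "y": 0.0, "z": 0.0, "wx": 0.0, "wy": 0.0, "wz": 0.0, "claw": -1.0}])

```text
t: 3.25
eef_pos: [0.4558, 0.0866, 0.0975]
eef_rot: [[0.977, -0.212, 0.008], [-0.212, -0.977, 0.001], [0.008, -0.003, -1.0]]
contact_force: [0.7, -1.1, 0.0]
opening: 0.0001
```

Request:
send_rows(deltas=[{"x": 0.0, "y": 0.0, "z": 0.01, "wx": 0.0, "wy": 0.0, "wz": 0.0, "claw": -1.0}])

```text
t: 3.38
eef_pos: [0.4566, 0.0866, 0.0879]
eef_rot: [[0.977, -0.212, 0.01], [-0.212, -0.977, 0.001], [0.01, -0.003, -1.0]]
contact_force: [0.6, -0.4, -0.2]
opening: -0.0001
```

Request:
send_rows(deltas=[{"x": -0.002, "y": 0.0, "z": 0.005, "wx": 0.0, "wy": 0.0, "wz": 0.0, "claw": -1.0}])

```text
t: 3.5
eef_pos: [0.4542, 0.087, 0.0819]
eef_rot: [[0.977, -0.212, 0.009], [-0.212, -0.977, 0.001], [0.009, -0.003, -1.0]]
contact_force: [0.1, 0.2, -0.5]
opening: 0.0002
```

Request:
send_rows(deltas=[{"x": -0.0015, "y": 0.003, "z": 0.005, "wx": 0.0, "wy": -0.5, "wz": 0.0, "claw": -1.0}])

```text
t: 3.62
eef_pos: [0.4517, 0.0844, 0.0763]
eef_rot: [[0.977, -0.211, -0.001], [-0.211, -0.977, 0.003], [-0.001, -0.003, -1.0]]
contact_force: [-0.4, -0.0, 0.3]
opening: 0.0002
```

Request:
send_rows(deltas=[{"x": 0.0, "y": 0.0, "z": 0.003, "wx": 0.0, "wy": 0.0, "wz": 0.0, "claw": -1.0}])

```text
t: 3.75
eef_pos: [0.4513, 0.0843, 0.0727]
eef_rot: [[0.977, -0.211, -0.002], [-0.211, -0.977, 0.003], [-0.002, -0.003, -1.0]]
contact_force: [-0.2, 0.8, -0.5]
opening: 0.0001
```

Request:
send_rows(deltas=[{"x": 0.0, "y": 0.0, "z": 0.002, "wx": 0.0, "wy": 0.0, "wz": 0.0, "claw": -1.0}])

```text
t: 3.88
eef_pos: [0.4513, 0.0842, 0.0703]
eef_rot: [[0.977, -0.212, -0.002], [-0.212, -0.977, 0.003], [-0.003, -0.003, -1.0]]
contact_force: [-0.2, -0.2, -0.0]
opening: 0.0002
```

Request:
send_rows(deltas=[{"x": 0.0, "y": 0.0, "z": 0.002, "wx": 0.0, "wy": 0.0, "wz": 0.0, "claw": -1.0}])

```text
t: 4.0
eef_pos: [0.4511, 0.0842, 0.0682]
eef_rot: [[0.977, -0.212, -0.003], [-0.212, -0.977, 0.003], [-0.003, -0.002, -1.0]]
contact_force: [-2.0, -0.2, 2.8]
opening: -0.0004
```

Request:
send_rows(deltas=[{"x": 0.0, "y": 0.0, "z": 0.0015, "wx": 0.0, "wy": 0.0, "wz": 0.0, "claw": -1.0}])

```text
t: 4.12
eef_pos: [0.4506, 0.0844, 0.0669]
eef_rot: [[0.977, -0.212, -0.003], [-0.212, -0.977, 0.003], [-0.004, -0.002, -1.0]]
contact_force: [-5.5, 0.7, 14.6]
opening: -0.0001
```

Request:
send_rows(deltas=[{"x": 0.0, "y": 0.0, "z": -0.001, "wx": 0.0, "wy": 0.0, "wz": 0.0, "claw": -1.0}])

```text
t: 4.25
eef_pos: [0.4506, 0.0844, 0.0681]
eef_rot: [[0.977, -0.212, -0.003], [-0.212, -0.977, 0.003], [-0.004, -0.003, -1.0]]
contact_force: [0.5, -0.4, -0.1]
opening: 0.0002
```

```bash
cat > slopes.py <<'E'
from h import *
import sys
C={"1NL":(.5043,.1758),"2NR":(.4847,.0778),"3FL":(.6023,.1562),"4FR":(.5827,.0582)}
tag=sys.argv[1]
print(env.get_state()["eef_pos"].round(4) if hasattr(env.get_state()["eef_pos"],"round") else env.get_state()["eef_pos"],np.round(env.get_state()["contact_force"],1))
for n in ["scene","side"]:
    p,d,W=cloud(n); cv2.imwrite(f"pics/{n}{tag}.png",p[130:300,150:390,::-1].repeat(2,0).repeat(2,1))
    for k,c in C.items():
        q=W-np.array([*c,0]); m=(d>0)&(np.hypot(q[...,0],q[...,1])<.038)&(W[...,2]>.055)&(W[...,2]<.085)
        Q=q[m]
        for _ in range(3):
            A=np.c_[Q[:,:2],np.ones(len(Q))]; s=np.linalg.lstsq(A,Q[:,2],rcond=None)[0]; r=Q[:,2]-A@s; Q=Q[abs(r)<max(.002,2.5*np.std(r))]
        print(n,k,len(Q),"z",s[2].round(4),"slopes",s[:2].round(3))
print(np.round(env.get_state()["contact_force"],1),env.get_state()["t"])
E
python3 slopes.py 2
```

```text
[0.4506 0.0844 0.0681] [ 0.5 -0.4 -0.1]
scene 1NL 770 z 0.0697 slopes [-0.001 -0.001]
scene 2NR 233 z 0.069 slopes [ 0.101 -0.008]
scene 3FL 654 z 0.0695 slopes [0.003 0.004]
scene 4FR 564 z 0.0701 slopes [ 0.003 -0.004]
side 1NL 278 z 0.0727 slopes [-0.002  0.003]
side 2NR 331 z 0.0725 slopes [ 0.084 -0.013]
side 3FL 300 z 0.0726 slopes [ 0.005 -0.001]
side 4FR 381 z 0.0731 slopes [0.003 0.001]
[-0.7 -0.9  1.2] 4.35
```

Near right cover tipped about 0.09 rad while the other three stayed level (≤0.005), so it's the loose one. I lift and check that it falls back.

Request:
send_rows(deltas=[{"x": 0.0, "y": 0.0, "z": -0.01, "wx": 0.0, "wy": 0.0, "wz": 0.0, "claw": -1.0}, {"x": -0.04, "y": 0.0, "z": -0.005, "wx": 0.0, "wy": 0.0, "wz": 0.0, "claw": -1.0}, {"x": 0.0, "y": 0.0, "z": 0.0, "wx": 0.0, "wy": 0.0, "wz": 0.0, "claw": -1.0}])

```text
t: 4.72
eef_pos: [0.4118, 0.0929, 0.0847]
eef_rot: [[0.977, -0.212, -0.001], [-0.212, -0.977, 0.003], [-0.002, -0.003, -1.0]]
contact_force: [1.1, 0.1, 2.4]
opening: 0.0003
```

```bash
python3 slopes.py 3; python3 - <<'E'
from h import *
for n in ["scene","side"]:
    p,d,W=cloud(n); hsv=cv2.cvtColor(p,cv2.COLOR_RGB2HSV)
    m=(d>0)&(np.hypot(W[...,0]-.4847,W[...,1]-.0778)<.052)&(W[...,2]>.0655 if n=="scene" else W[...,2]>.068)&(W[...,2]<.08)
    Q=W[m]; print(n,cv2.minEnclosingCircle((Q[:,:2]*1000).astype(np.float32)),(Q.min(0)+Q.max(0))/2)
    for r in env.tip_of(n,"cover_2_top"): print(r["p"],r["point"])
E
```

```text
[0.4118 0.0929 0.0847] [1.1 0.1 2.4]
scene 1NL 775 z 0.0696 slopes [0.007 0.002]
scene 2NR 409 z 0.0689 slopes [-0.002 -0.004]
scene 3FL 633 z 0.0696 slopes [ 0.004 -0.002]
scene 4FR 574 z 0.0701 slopes [-0.003 -0.002]
side 1NL 280 z 0.0729 slopes [ 0.    -0.002]
side 2NR 352 z 0.072 slopes [-0.003  0.006]
side 3FL 311 z 0.0725 slopes [0.006 0.006]
side 4FR 376 z 0.0731 slopes [0.002 0.003]
[1.1 0.  0.2] 4.825
scene ((484.90045166015625, 78.4084243774414), 42.127532958984375) [0.4844336  0.08188653 0.06918765]
0.94 [0.485, 0.0753, 0.07]
0.93 [0.403, -0.1227, 0.02]
0.7 [0.6435, -0.1342, 0.0157]
side ((486.1295471191406, 75.05121612548828), 43.44965744018555) [0.48686805 0.0752306  0.07131296]
0.96 [0.4912, 0.0778, 0.0729]
0.91 [0.4009, -0.1233, 0.0218]
0.78 [0.6463, -0.1371, 0.0176]
```

View pics/side3.png

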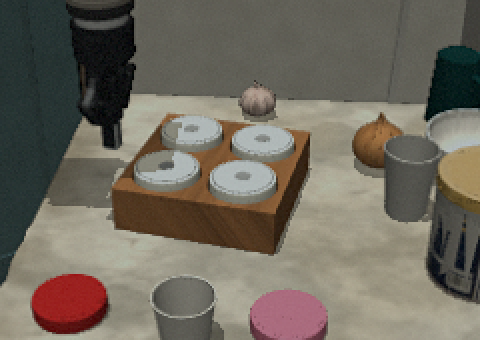

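Request:
send_rows(deltas=[{"x": 0.04, "y": 0.0, "z": 0.0, "wx": 0.0, "wy": 0.0, "wz": 0.0, "claw": -1.0}, {"x": 0.036, "y": 0.0, "z": 0.0, "wx": 0.0, "wy": 0.0, "wz": 0.0, "claw": -1.0}, {"x": 0.0, "y": 0.0, "z": 0.002, "wx": 0.0, "wy": 0.0, "wz": 0.0, "claw": -1.0}, {"x": 0.0, "y": 0.0, "z": 0.002, "wx": 0.0, "wy": 0.0, "wz": 0.0, "claw": -1.0}])

```text
t: 5.52
eef_pos: [0.4909, 0.0754, 0.0791]
eef_rot: [[0.977, -0.214, -0.001], [-0.214, -0.977, 0.003], [-0.002, -0.003, -1.0]]
contact_force: [-0.0, -0.2, 0.4]
opening: 0.0002
```

Request:
send_rows(deltas=[{"x": -0.005, "y": -0.0005, "z": 0.003, "wx": 0.0, "wy": 0.0, "wz": 0.0, "claw": -1.0}, {"x": 0.0, "y": 0.0, "z": 0.003, "wx": 0.0, "wy": 0.0, "wz": 0.0, "claw": -1.0}])

```text
t: 5.78
eef_pos: [0.4841, 0.0775, 0.0725]
eef_rot: [[0.977, -0.213, -0.003], [-0.213, -0.977, 0.003], [-0.004, -0.003, -1.0]]
contact_force: [-0.2, -0.1, 0.5]
opening: 0.0001
```

Request:
send_rows(deltas=[{"x": 0.0, "y": 0.0, "z": 0.002, "wx": 0.0, "wy": 0.0, "wz": 0.0, "claw": -1.0}])

```text
t: 5.9
eef_pos: [0.4836, 0.0776, 0.0703]
eef_rot: [[0.977, -0.213, -0.003], [-0.213, -0.977, 0.003], [-0.004, -0.003, -1.0]]
contact_force: [0.4, 0.1, -0.5]
opening: -0.0002
```

Request:
send_rows(deltas=[{"x": 0.002, "y": 0.0, "z": 0.001, "wx": 0.0, "wy": 0.2, "wz": 0.0, "claw": -1.0}, {"x": 0.0, "y": 0.0, "z": 0.002, "wx": 0.0, "wy": 0.0, "wz": 0.0, "claw": -1.0}])

```text
t: 6.15
eef_pos: [0.4843, 0.0776, 0.0684]
eef_rot: [[0.977, -0.212, -0.002], [-0.212, -0.977, 0.003], [-0.002, -0.002, -1.0]]
contact_force: [-2.4, -1.2, 11.7]
opening: -0.0004
```

Request:
send_rows(deltas=[{"x": 0.0, "y": 0.0, "z": 0.002, "wx": 0.0, "wy": 0.0, "wz": 0.0, "claw": -1.0}])

```text
t: 6.28
eef_pos: [0.4844, 0.0777, 0.0675]
eef_rot: [[0.977, -0.212, -0.001], [-0.212, -0.977, 0.003], [-0.001, -0.002, -1.0]]
contact_force: [-3.2, -0.5, 10.6]
opening: -0.0001
```

Request:
send_rows(deltas=[{"x": 0.0, "y": 0.0, "z": 0.002, "wx": 0.0, "wy": 0.0, "wz": 0.0, "claw": -1.0}])

```text
t: 6.4
eef_pos: [0.4844, 0.0777, 0.0665]
eef_rot: [[0.977, -0.212, -0.0], [-0.212, -0.977, 0.003], [-0.001, -0.002, -1.0]]
contact_force: [-4.0, -0.7, 11.3]
opening: -0.0002
```

Sinking at about 11–12 N. I continue down to the seat.

Request:
send_rows(deltas=[{"x": 0.0, "y": 0.0, "z": 0.002, "wx": 0.0, "wy": 0.0, "wz": 0.0, "claw": -1.0}, {"x": 0.0, "y": 0.0, "z": 0.002, "wx": 0.0, "wy": 0.0, "wz": 0.0, "claw": -1.0}])

```text
t: 6.65
eef_pos: [0.4842, 0.0776, 0.0658]
eef_rot: [[0.977, -0.211, 0.001], [-0.211, -0.977, 0.002], [0.001, -0.002, -1.0]]
contact_force: [-7.6, -0.8, 24.3]
opening: 0.0002
```

Request:
send_rows(deltas=[{"x": 0.0, "y": 0.0, "z": 0.002, "wx": 0.0, "wy": 0.0, "wz": 0.0, "claw": -1.0}])

```text
t: 6.78
eef_pos: [0.4843, 0.0776, 0.0658]
eef_rot: [[0.978, -0.211, 0.002], [-0.211, -0.978, 0.002], [0.002, -0.002, -1.0]]
contact_force: [-7.5, -1.5, 21.8]
opening: 0.0
```

Request:
send_rows(deltas=[{"x": 0.0, "y": 0.0, "z": 0.002, "wx": 0.0, "wy": 0.0, "wz": 0.0, "claw": -1.0}])

```text
t: 6.9
eef_pos: [0.4842, 0.0776, 0.0658]
eef_rot: [[0.978, -0.21, 0.004], [-0.21, -0.978, 0.002], [0.003, -0.002, -1.0]]
contact_force: [-7.1, -0.3, 20.5]
opening: 0.0005
```

Hard stop at z = 0.0658, about 4 mm down. I release it and look.

Request:
send_rows(deltas=[{"x": 0.0, "y": 0.0, "z": -0.003, "wx": 0.0, "wy": 0.0, "wz": 0.0, "claw": -1.0}, {"x": 0.0, "y": 0.0, "z": -0.01, "wx": 0.0, "wy": 0.0, "wz": 0.0, "claw": -1.0}, {"x": -0.04, "y": 0.0, "z": -0.002, "wx": 0.0, "wy": -0.4, "wz": 0.0, "claw": -1.0}, {"x": -0.036, "y": 0.0, "z": 0.0, "wx": 0.0, "wy": 0.0, "wz": 0.0, "claw": -1.0}])

```text
t: 7.4
eef_pos: [0.4112, 0.0935, 0.0827]
eef_rot: [[0.977, -0.212, 0.002], [-0.212, -0.977, 0.003], [0.001, -0.003, -1.0]]
contact_force: [-0.4, 0.3, 0.6]
opening: 0.0002
```

```bash
python3 slopes.py 4
```

```text
[0.4112 0.0935 0.0827] [-0.4  0.3  0.6]
scene 1NL 782 z 0.0696 slopes [-0.001  0.   ]
scene 2NR 414 z 0.0648 slopes [ 0.009 -0.002]
scene 3FL 647 z 0.0696 slopes [0.002 0.002]
scene 4FR 580 z 0.07 slopes [ 0.004 -0.004]
side 1NL 282 z 0.073 slopes [ 0.001 -0.001]
side 2NR 355 z 0.0682 slopes [ 0.    -0.001]
side 3FL 300 z 0.0726 slopes [0.002 0.004]
side 4FR 380 z 0.073 slopes [0.002 0.003]
[ 0.8 -0.  -0.1] 7.5
```

It is down 4 mm and level. I make a light edge press to confirm it no longer rocks.

Request:
send_rows(deltas=[{"x": 0.042, "y": 0.0, "z": 0.0, "wx": 0.0, "wy": 0.0, "wz": 0.0, "claw": -1.0}, {"x": 0.0, "y": 0.0, "z": 0.005, "wx": 0.0, "wy": 0.0, "wz": 0.0, "claw": -1.0}, {"x": 0.0, "y": 0.0, "z": 0.004, "wx": 0.0, "wy": 0.0, "wz": 0.0, "claw": -1.0}])

```text
t: 7.88
eef_pos: [0.4524, 0.085, 0.0744]
eef_rot: [[0.978, -0.21, 0.001], [-0.21, -0.978, 0.003], [0.001, -0.003, -1.0]]
contact_force: [-0.9, -0.1, -0.1]
opening: 0.0
```

Request:
send_rows(deltas=[{"x": 0.0, "y": 0.0, "z": 0.003, "wx": 0.0, "wy": 0.0, "wz": 0.0, "claw": -1.0}])

```text
t: 8.0
eef_pos: [0.4521, 0.085, 0.0711]
eef_rot: [[0.978, -0.21, 0.001], [-0.21, -0.978, 0.003], [0.0, -0.003, -1.0]]
contact_force: [-0.8, 0.8, -0.1]
opening: 0.0002
```

Request:
send_rows(deltas=[{"x": 0.0, "y": 0.0, "z": 0.001, "wx": 0.0, "wy": 0.0, "wz": 0.0, "claw": -1.0}])

```text
t: 8.12
eef_pos: [0.4516, 0.0851, 0.0698]
eef_rot: [[0.978, -0.209, -0.0], [-0.209, -0.978, 0.003], [-0.001, -0.003, -1.0]]
contact_force: [0.3, 1.3, -0.1]
opening: 0.0002
```

Request:
send_rows(deltas=[{"x": 0.0, "y": 0.0, "z": 0.0025, "wx": 0.0, "wy": 0.0, "wz": 0.0, "claw": -1.0}])

```text
t: 8.25
eef_pos: [0.4514, 0.0852, 0.0672]
eef_rot: [[0.978, -0.209, -0.0], [-0.209, -0.978, 0.003], [-0.001, -0.003, -1.0]]
contact_force: [-0.8, -1.0, 0.2]
opening: 0.0003
```

Request:
send_rows(deltas=[{"x": 0.0, "y": 0.0, "z": 0.001, "wx": 0.0, "wy": 0.0, "wz": 0.0, "claw": -1.0}])

```text
t: 8.38
eef_pos: [0.4512, 0.0852, 0.0661]
eef_rot: [[0.978, -0.209, -0.0], [-0.209, -0.978, 0.003], [-0.001, -0.003, -1.0]]
contact_force: [-0.6, -0.9, -0.4]
opening: 0.0001
```

Request:
send_rows(deltas=[{"x": 0.0, "y": 0.0, "z": 0.001, "wx": 0.0, "wy": 0.0, "wz": 0.0, "claw": -1.0}])

```text
t: 8.5
eef_pos: [0.4511, 0.0853, 0.0657]
eef_rot: [[0.978, -0.209, -0.0], [-0.209, -0.978, 0.003], [-0.001, -0.003, -1.0]]
contact_force: [-4.8, -0.6, 14.0]
opening: 0.0003
```

```bash
python3 slopes.py 5
```

```text
[0.4511 0.0853 0.0657] [-4.8 -0.6 14. ]
scene 1NL 781 z 0.0696 slopes [0.007 0.001]
scene 2NR 217 z 0.0647 slopes [0.009 0.008]
scene 3FL 650 z 0.0696 slopes [0.004 0.002]
scene 4FR 570 z 0.0701 slopes [-0.003 -0.002]
side 1NL 289 z 0.0727 slopes [0.    0.005]
side 2NR 343 z 0.0681 slopes [0.001 0.001]
side 3FL 300 z 0.0725 slopes [-0.001  0.004]
side 4FR 382 z 0.0731 slopes [-0.001  0.001]
[-3.1 -0.3  8.3] 8.6
```

Under that edge press it stays level and rigid. I retreat and do a final check.

Request:
send_rows(deltas=[{"x": 0.0, "y": 0.0, "z": -0.005, "wx": 0.0, "wy": 0.0, "wz": 0.0, "claw": -1.0}, {"x": 0.0, "y": 0.0, "z": -0.04, "wx": 0.0, "wy": 0.0, "wz": 0.0, "claw": -1.0}, {"x": -0.03, "y": 0.0, "z": -0.04, "wx": 0.0, "wy": 0.0, "wz": 0.0, "claw": -1.0}, {"x": 0.0, "y": 0.0, "z": 0.0, "wx": 0.0, "wy": 0.0, "wz": 0.0, "claw": -1.0}, {"x": 0.0, "y": 0.0, "z": 0.0, "wx": 0.0, "wy": 0.0, "wz": 0.0, "claw": -1.0}])

```text
t: 9.22
eef_pos: [0.4218, 0.0913, 0.1535]
eef_rot: [[0.978, -0.209, 0.001], [-0.209, -0.978, 0.003], [0.0, -0.003, -1.0]]
contact_force: [-0.2, 1.1, 0.6]
opening: -0.0002
```

```bash
python3 slopes.py 6
```

```text
[0.4218 0.0913 0.1535] [-0.2  1.1  0.6]
scene 1NL 785 z 0.0697 slopes [-0.     0.002]
scene 2NR 698 z 0.0649 slopes [ 0.002 -0.004]
scene 3FL 647 z 0.0696 slopes [0.005 0.002]
scene 4FR 578 z 0.0701 slopes [0.005 0.001]
side 1NL 288 z 0.0728 slopes [0.008 0.001]
side 2NR 362 z 0.0681 slopes [0.002 0.005]
side 3FL 302 z 0.0725 slopes [-0.001  0.   ]
side 4FR 390 z 0.073 slopes [-0.001  0.006]
[ 0.4  0.3 -0.6] 9.325
```

View pics/side6.png

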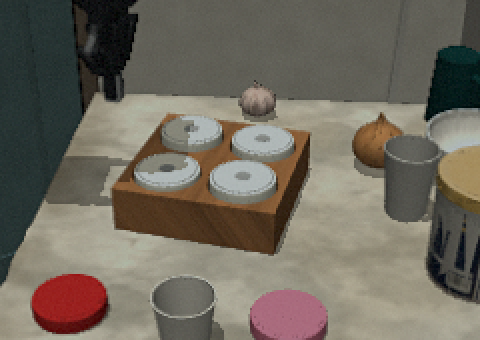

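The near right cover (crop pixel 167,170) sits lower and level, nothing else has moved, and the arm is clear.

```bash
python3 -c "
from cell import env
print(env.hand_in())"
```

```text
the job is handed in; nothing more can be done
None
```

The loose cover was the near right one (cover_2). It is now pushed home, and the job is handed in at about 9.3 s.

- **Finding it:** I tried this cover first. Pressed near its edge, it tipped about 0.09 rad while the other three stayed level, and it fell back when I let go. I never touched the other three covers.
- **Pressing it home:** I pressed the middle with about 11 N, rising to about 24 N at the hard stop. The cameras show its top 4 mm lower (scene 0.0689 to 0.0649 m, side 0.0720 to 0.0681 m).
- **Last checks:** A second press near its edge met a rigid stop, with the cover staying within about 0.01 rad of level. After I backed off it was still level within about 0.005 rad, the other covers and the things round about were where they had been, and the arm was clear.
- **What was off:** Both edge presses on this cover briefly reached about 14 N at its hard stop, which is more than the light touch asked for. The scene and side cameras disagree by about 3 mm on absolute height, but they agree on the drop. I did not read the peg or rubber ring positions directly.

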